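# Load the glass test plate under the stage clips

## Robot

A 6-joint arm with a two-finger parallel gripper is mounted at the origin on a cart in front of the work surface, level with it; the furniture and walls round the work are solid. World frame = base frame: x ahead of the robot, y to its left, z up, the work surface at z = 0. Lengths are in m, angles in rad, forces in N, time in s.
With the tool pointing down it reaches from about 0.325 to 0.9 m from the base axis. Payload 6.1 kg.
Tool frame: the origin (TCP) lies midway between the tips of the shut fingers; the grasp point (between the pads) lies 19 mm behind it; z points along the fingers, y is the line along which they close (so a half turn about z gives the same grasp; the last joint's range is limited). The gripper opens to 85 mm and grips with 20 to 120 N. Pads are 22 mm wide; open, the fingers measure 114 mm over their backs; the gripper's body (76 mm by 85 mm) begins 54 mm behind the grasp point. The pads swing forward as they close: fully open they stand 13 mm farther back than shut.
Start: joints at [-1.367, 0.22, 1.526, -0, 1.395, -0.126], TCP at [0.202, -0.591, 0.231] pointing down, gripper open.
Joint ranges: [-2.98, 2.98], [-0.91, 2.08], [0.09, 2.57], [-1.24, 4.39], [0.2, 2.65], [-2.68, 2.68]. Speed limits (rad/s): [2.57, 2.57, 3.01, 3.14, 3.14, 3.14].

## Interface

Orientations are given as a unit quaternion [w, x, y, z].
In Python, from workcell import get_state, read_camera, get_calibration, job_done gives the robot as it stands. The module is installed in compiled form; this text tells all that it offers.
- The arm moves only by the shell command python3 -m inch 'ROWS' [FORCE]. ROWS is JSON, a list of rows, each an object with "rotation": the turn, a rotation vector about the world's x, y, z in units of 5 degrees (1.0 is 5 degrees), a list of three; "slide": the shift along the world's x, y, z in units of 30 mm (1.0 is 30 mm), a list of three; "hand": the closure, from -1 (fully open) to 1 (shut). A call has exactly 8 rows; each row is the pose to reach, as a shift and turn from the pose commanded when the call began; what a row does not reach only later rows make up. A row lasts 1/12 s, in which the tool goes at most 41.7 mm and 7.16 degrees, less where a joint would pass 70% of its speed; a pose out of reach is approached as far as the arm can. A call with a gripper value outside its range is refused whole. The fingers move at their own pace and stop on an object; FORCE is the grip in N (left out, the last holds). Time passes only in rows, so rows that repeat a pose let the fingers close, or fill a call up. It gives the time, the measured TCP pose, the force, the opening and the grip force at its end, in the units of the state.
- get_state(): the state, without advancing time (a new reading comes with each control period).
- read_camera(name): name is "scene" or "top" or "wrist"; returns the picture (400x640x3 uint8, red, green, blue); there is no depth.
- get_calibration(name): a dict with "fx", "fy", "cx", "cy" (pixels), "T" (4x4, takes a point from camera to world coordinates); the wrist camera has in their place "hand_eye" (4x4, takes a point from camera to tool coordinates, whose origin is the TCP and whose axes are the flange's). Camera axes: x right, y down, z forward; pixel columns grow to the right and rows downward; lengths in m; the calibration is good to about 2 mm. A picture is of the moment at which its call begins: read the wrist's pose just before it. get_calibration takes no time and is no camera call.
- job_done(): hands the job in; it is judged then, once.
The state is a dict: "t": time; "joints": joint angles; "joint_vel": joint speeds; "joint_efforts": joint torques, N m; "position": TCP position; "ee_rot": TCP orientation; "ft_force": force on the tool from outside, world axes, zero at the start; "ft_torque": the same for the moment, N m; "grip_width": opening from 0.0 (shut) to 1.0 (fully open); "grasp_force": force on a finger pad.
Only numpy, scipy, OpenCV 4.12 (cv2) and the standard library are available. Lean on these libraries where they do the work, as an engineer would, in place of code of your own. Each camera call takes 0.05 s, during which the arm holds its last target. There are 200 camera calls.

## Task

Take the framed glass test plate out of its tray by its black finger grip, lay its bevelled end on the open mouth of the inspection stage and slide it flat along the deck under the two sprung clips, until both clips have ridden up over its front rib and snapped down into the groove behind it. Feel your way: push firmly enough to lift the clips but stop gently when the plate meets the end stop, because the glass chips if it is forced; leave the plate released and flat on the stage and do not disturb the label roll, the loupe and the tally counter.

Things in the scene. Friction and masses are not known exactly. Their poses are not given: they have to be found in the camera images.
- stage: Inspection stage, fixed to the bench: grey base with a ground steel deck, 155 long (its x) x 88 wide (its y), deck top 20 mm above the bench. Origin: centre of the underside. x: the way the plate slides in; z up. Across its rear stands a bridge, top 36 mm above the bench, with a rigid dark end stop in the middle and two leaf-spring clips that reach forward from it.
- stage_mouth (a point): Middle of the channel's mouth, on the deck face, 63 mm before the stage's centre (axes as the stage's). From here two guide bars, 5 mm high, narrow from 60 to 48.5 mm apart over 28 mm along x, then run on parallel for 98 mm. Before the mouth the deck is open for 14 mm.
- stage_clips (a point): Point on the deck under the middle between the two clip noses at the bridge's middle setting, 26 mm past the stage's centre. The user may have clamped the bridge (clips and stop together) up to 18 mm either way along x from that; the setting is not reported: feel for it. The noses rest 2 mm above the deck, the stop face is 18 mm past them, the clips' upturned lips start 16 mm before them.
- plate: Framed glass test plate, loose, about 0.14 kg: 90 long (its x) x 46 wide (y) x 7 mm thick, aluminium frame round a glass window with an etched scale. Origin: centre of the underside. The +x end is the bevelled front rib, 15 mm long; behind it is a cross groove 14 mm wide, 3.5 mm deep. At the -x end stands the black finger grip. It starts in the tray. The glass chips if pushed with over 16 N.
- plate_grip (a point): Place to hold the plate: point on the black upright finger grip, 24 mm above the frame's top face (31 mm above the underside), 37 mm behind the plate's centre. The grip is 12 mm thick along the plate's x, 30 mm wide along its y and 40 mm high (7 to 47 mm above the underside). Axes as the plate's.
- tray: Grey storage tray, fixed, 116 x 62 x 13 mm, open at the top, floor 4 mm above the bench, walls 4 mm thick. Origin: centre of the underside. Beware: a fixed winding mandrel with a label roll, 140 mm across and 265 mm tall, stands beyond the stage, 0.59 m ahead and 0.31 m to the right of the robot's base; turn the plate towards the stage on the robot's side of it, within 0.40 m ahead of the base.
- clip_left (a joint): Left clip (+y side of the stage), rad: 0 = down, nothing under it; 0.14 = riding on the plate's top; 0.04 = snapped into its groove. Lifting both clips with the plate's bevel takes a push of about 5 to 8 N, sliding on under them about 2 N; they drop into the groove 1 to 3 mm before the plate meets the stop.
- clip_right (a joint): Right clip (-y side of the stage), same values.
- sample_roll: Bystander: small finished label roll, standing, 63 mm across, 50 mm high. Origin: centre of the underside.
- loupe: Bystander: black print loupe, 33 mm across, 34 mm high. Origin: centre of the underside.
- tally_counter: Bystander: round hand tally counter, 54 x 53 x 25 mm. Origin: under its middle.
There are look-alikes about, which are no part of the job. What is shaped like the plate but purple or yellow is not meant.

How it is judged:
On the way:
1. the plate's front is in the channel and both clips ride on top of it (value of joint each of clip_left, clip_right above 0.11 rad and x of plate in the frame of stage above -0.045 m), for 0.04 s.
At the end, for the whole second after the job is handed in: Both clips have snapped into the plate's groove (each clip joint between 0.02 and 0.06 rad with the plate's centre no more than 23 mm before the middle of the stage), the plate lies flat on the deck (within 2 mm and 0.04 rad) and is at rest (value of joint clip_left between 0.02 and 0.06 rad and value of joint clip_right between 0.02 and 0.06 rad and x of plate in the frame of stage above -0.023 m and z of plate in the frame of stage below 0.022 m and angle between plate's own z axis and vertical below 0.04 rad and linear speed of plate below 0.01 m/s); the robot touches nothing.
It fails at once if the plate is forced: more than 40 N between the plate and the stage, its clips or its stop (contact force between plate and stage above 40 N).
It fails at once if the label roll, the loupe or the tally counter is moved more than 30 mm (distance of any of sample_roll, loupe, tally_counter from where it was at the start of the episode above 0.03 m).
It also fails if it takes over 48 s, if anything falls off the work surface, if the arm or the gripper's body presses on something with over 40 N, if the wrist force passes 120 N, or if a joint passes its speed limit or range.

## Working session

There is one attempt and no reset: what is moved stays moved. The work goes in short steps, Python scripts to look and compute and a shell command to move; the robot and the scene stay as the last step left them, time stands still between calls to the robot, and variables do not carry over. Pictures are saved under pics/ and viewed, at most 10 in all, crops included, and the job is handed in when it is done.

```bash
mkdir -p pics
python3 - <<'E'
from workcell import *
import cv2,numpy as np
s=get_state();print(s['t'],s['position'],s['ee_rot'],s['ft_force'],s['grip_width'])
for n in("top","scene"):
    im=read_camera(n);cv2.imwrite(f"pics/{n}0.png",im[...,::-1]);c=get_calibration(n);print(n,c['fx'],c['fy'],c['cx'],c['cy'],np.round(c['T'],4).tolist())
print(get_calibration("wrist"))
E
```

```text
0.0 [ 0.20228511 -0.59071174  0.23020474] [-9.70306792e-04  9.86434015e-01  1.64155389e-01 -3.21727225e-05] [ 0.03799976 -0.14613675  0.19700163] 0.9994038385905116
top 371.57873351390003 371.57873351390003 322.76173388658196 199.11989346489284 [[0.0252, -0.9949, 0.0973, 0.3942], [-0.9997, -0.0255, -0.0015, -0.0794], [0.0039, -0.0972, -0.9953, 1.0396], [0.0, 0.0, 0.0, 1.0]]
scene 495.0264602566648 495.0264602566648 327.1941163123269 202.7629693565626 [[0.8226, -0.2751, 0.4977, -0.2118], [-0.5685, -0.3776, 0.7309, -1.1436], [-0.0131, -0.8842, -0.467, 0.7119], [0.0, 0.0, 0.0, 1.0]]
{'fx': 318.366046418136, 'fy': 318.366046418136, 'cx': 320.20530871177726, 'cy': 200.89614860370915, 'hand_eye': array([[ 5.04009847e-04, -9.47438561e-01, -3.19937368e-01,
         8.23109365e-02],
       [ 9.99999767e-01,  6.24929163e-04, -2.75279681e-04,
        -2.45868982e-04],
       [ 4.60748777e-04, -3.19937155e-01,  9.47438655e-01,
        -1.42620975e-01],
       [ 0.00000000e+00,  0.00000000e+00,  0.00000000e+00,
         1.00000000e+00]])}
```

View pics/top0.png

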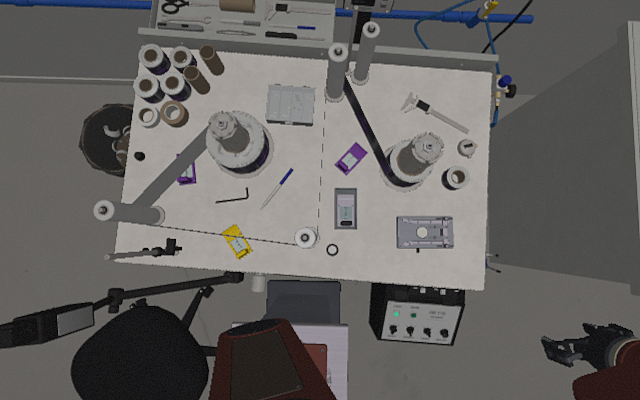

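View pics/scene0.png

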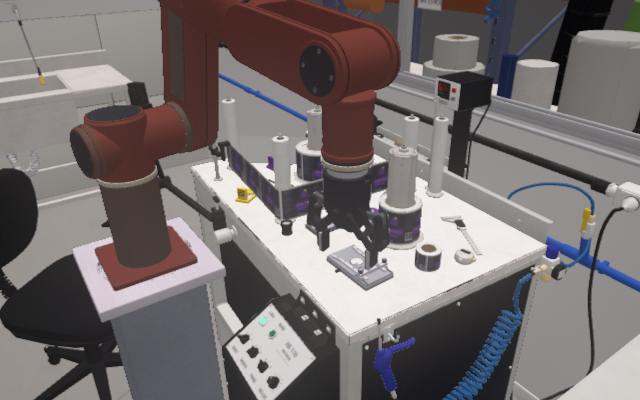

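The top view shows the tray with the plate at about (345,208), its black grip towards (346,223), and the stage at (425,232). The loupe is at (332,249), the sample roll at (456,178) and the counter at (466,147). In the scene view the stage is at (360,265). I'll enlarge the relevant part.

```bash
cat > h.py <<'E'
from workcell import *
import cv2,numpy as np
from scipy.spatial.transform import Rotation as R
def cam(n,s=None):
    c=get_calibration(n)
    if n!="wrist": T=np.array(c['T'])
    else:
        q=s['ee_rot'];M=np.eye(4);M[:3,:3]=R.from_quat([q[1],q[2],q[3],q[0]]).as_matrix();M[:3,3]=s['position'];T=M@c['hand_eye']
    return c,T
def ray(n,uv,z,s=None):
    c,T=cam(n,s)
    d=T[:3,:3]@[(uv[0]-c['cx'])/c['fx'],(uv[1]-c['cy'])/c['fy'],1];o=T[:3,3]
    return o+d*(z-o[2])/d[2]
E
python3 - <<'E'
from h import *
im=cv2.imread("pics/top0.png")[170:260,320:480]
cv2.imwrite("pics/c1.png",cv2.resize(im,None,fx=5,fy=5,interpolation=cv2.INTER_CUBIC))
for n,uv,z in [("plate far",(345,190),.01),("grip top",(346,223),.05),("tray",(345.5,208),.013),("stage",(425,232),.02),("loupe",(332,249),.03),("roll",(456,178),.05)]:print(n,ray("top",uv,z).round(3))
E
```

```text
plate far [ 0.522 -0.142  0.01 ]
grip top [ 0.429 -0.144  0.05 ]
tray [ 0.471 -0.144  0.013]
stage [ 0.411 -0.363  0.02 ]
loupe [ 0.358 -0.109  0.03 ]
roll [ 0.557 -0.438  0.05 ]
```

View pics/c1.png

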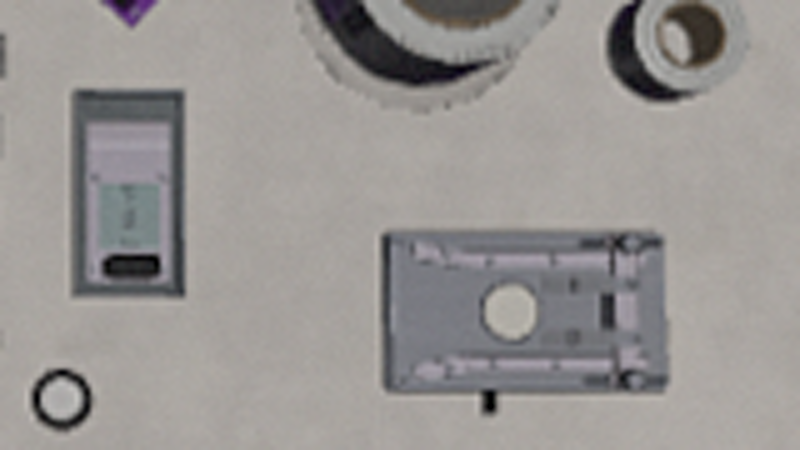

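Crop c1 shows the plate's front rib pointing to world +x, with the grip at about (346,223) in the full image. The stage spans (397..453, 216.5..248) with its mouth on the left, so the plate slides along world -y. I'll grip across the 30 mm width with yaw +90° and then turn -90° to the stage. On the way I'll take a wrist picture of the stage.

```bash
python3 -m inch '[{"rotation":[0,0,1.35],"slide":[0.3,0.6,0.1],"hand":-1},{"rotation":[0,0,2.7],"slide":[0.6,1.2,0.2],"hand":-1},{"rotation":[0,0,4.05],"slide":[0.9,1.9,0.3],"hand":-1},{"rotation":[0,0,5.4],"slide":[1.2,2.5,0.4],"hand":-1},{"rotation":[0,0,6.75],"slide":[1.6,3.1,0.5],"hand":-1},{"rotation":[0,0,8.1],"slide":[1.9,3.8,0.5],"hand":-1},{"rotation":[0,0,9.4],"slide":[2.2,4.4,0.5],"hand":-1},{"rotation":[0,0,10.7],"slide":[2.5,5,0.5],"hand":-1}]'
python3 -m inch '[{"rotation":[0,0,1.35],"slide":[0.3,0.6,0.1],"hand":-1},{"rotation":[0,0,2.7],"slide":[0.6,1.2,0.2],"hand":-1},{"rotation":[0,0,4.05],"slide":[0.9,1.9,0.3],"hand":-1},{"rotation":[0,0,5.4],"slide":[1.2,2.5,0.3],"hand":-1},{"rotation":[0,0,6.75],"slide":[1.6,3.1,0.3],"hand":-1},{"rotation":[0,0,8.1],"slide":[1.9,3.8,0.3],"hand":-1},{"rotation":[0,0,9.4],"slide":[2.2,4.4,0.3],"hand":-1},{"rotation":[0,0,10.7],"slide":[2.5,5,0.3],"hand":-1}]'
python3 - <<'E'
from h import *
import pickle
s=get_state();im=read_camera("wrist");cv2.imwrite("pics/w1.png",im[...,::-1]);pickle.dump(s,open("w1.pkl","wb"));print(s['t'],s['position'],s['joints'])
E
```

```text
t: 0.77
position: [0.2776, -0.44, 0.2459]
ee_rot: [-0.0, 0.805, 0.593, 0.0]
ft_force: [0.6, -0.1, 0.7]
grip_width: 0.998
grasp_force: 0.0
t: 1.43
position: [0.3526, -0.2901, 0.2549]
ee_rot: [-0.0, 0.452, 0.892, 0.0]
ft_force: [-0.4, 0.2, 0.2]
grip_width: 1.003
grasp_force: 0.0
1.4333 [ 0.35256138 -0.2900785   0.25490646] [-8.61517293e-01 -2.10236947e-01  1.91452597e+00  3.14781365e-05
  1.43795078e+00 -1.49375862e+00]
```

View pics/w1.png

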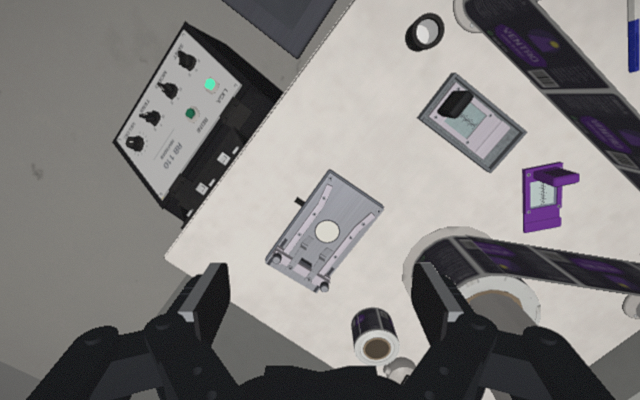

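The wrist picture shows the stage at (325,232) with its mouth towards (355,185), and the plate in its tray at (472,120) with the black grip at (457,103). I'll enlarge both for corner pixels.

Run:
```python
from h import *
im=cv2.imread("pics/w1.png")
a=cv2.resize(im[160:300,260:390],None,fx=3.1,fy=4,interpolation=cv2.INTER_CUBIC)
a=cv2.resize(im[160:300,260:390],None,fx=4,fy=4,interpolation=cv2.INTER_CUBIC)[:, :]
b=cv2.resize(im[65:175,412:532],None,fx=2.3,fy=2.3,interpolation=cv2.INTER_CUBIC)
o=np.zeros((560,800,3),np.uint8);o[:,:520]=a;o[:253,520:520+276]=b
cv2.imwrite("pics/c2.png",o)
```

```text
(no output)
```

View pics/c2.png

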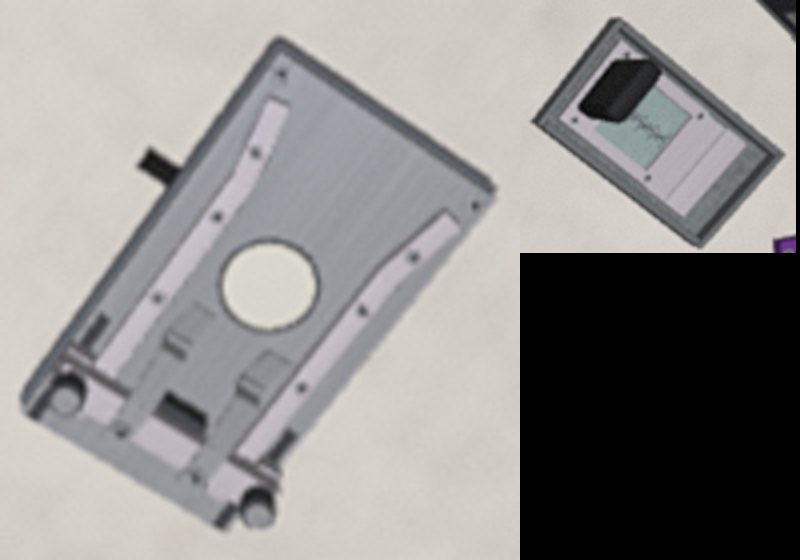

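Panel view: the stage deck's mouth corners are at crop (281,42) and (490,193), and its rear corners at (28,400) and (222,528). The inner edges of the parallel bars run (252,190)→(118,370) and (380,270)→(240,440). The tray corners and plate frame corners are also readable.

Run:
```python
from h import *
import pickle
s=pickle.load(open("w1.pkl","rb"))
A=lambda p:(260+p[0]/4-.4,160+p[1]/4-.4)
B=lambda p:(412+(p[0]-520)/2.3-.3,65+p[1]/2.3-.3)
def P(name,ps,f,z):
    w=np.array([ray("wrist",f(p),z,s)[:2] for p in ps]);print(name,w.round(4).tolist(),'mean',w.mean(0).round(4));return w
d=P("deck",[(281,42),(490,193),(222,528),(28,400)],A,.02)
l=P("barL",[(252,190),(118,370)],A,.025);r=P("barR",[(380,270),(240,440)],A,.025)
P("hole",[(270,285)],A,.02)
P("bridge front",[(60,355),(280,485)],A,.036)
P("stop",[(165,393),(208,420)],A,.03);P("noses",[(172,350),(250,395)],A,.024)
for w in(l,r,d[[0,3]],d[[1,2]]):
    v=w[1]-w[0];print("ang",np.degrees(np.arctan2(v[1],v[0])),np.linalg.norm(v))
P("tray",[(613,20),(535,122),(700,245),(782,155)],B,.013)
p=P("plate",[(622,38),(562,118),(686,218),(745,148)],B,.011)
v=p[2:].mean(0)-p[:2].mean(0);print("plate ang",np.degrees(np.arctan2(v[1],v[0])),np.linalg.norm(v),'grip',p.mean(0)-.037*v/np.linalg.norm(v))
# top camera cross-check
print("top deck",np.mean([ray("top",(320+a/5-.4,170+b/5-.4),.02) for a,b in[(384,233),(664,233),(667,391),(386,391)]],0),"grip",ray("top",(320+132/5-.4,170+265/5-.4),.051))
```

```text
deck [[0.3651, -0.2872], [0.4473, -0.2872], [0.4516, -0.4369], [0.3702, -0.4348]] mean [ 0.4085 -0.3615]
barL [[0.3852, -0.3293], [0.3869, -0.4054]] mean [ 0.386  -0.3674]
barR [[0.4339, -0.327], [0.4344, -0.4028]] mean [ 0.4342 -0.3649]
hole [[0.4103, -0.3536]] mean [ 0.4103 -0.3536]
bridge front [[0.3667, -0.4065], [0.451, -0.4033]] mean [ 0.4089 -0.4049]
stop [[0.4028, -0.4008], [0.4198, -0.4006]] mean [ 0.4113 -0.4007]
noses [[0.3972, -0.3895], [0.4274, -0.3878]] mean [ 0.4123 -0.3886]
ang -88.6846294157709 0.07609213084615642
ang -89.67139065251759 0.07581269480866709
ang -88.03977254167306 0.14765951654953555
ang -88.38099644787255 0.1497056700990159
tray [[0.4105, -0.1183], [0.4122, -0.177], [0.5266, -0.1726], [0.5261, -0.1139]] mean [ 0.4689 -0.1455]
plate [[0.4204, -0.1212], [0.4225, -0.1671], [0.511, -0.1663], [0.5092, -0.1223]] mean [ 0.4658 -0.1442]
plate ang -0.07913315012720924 0.08861676220755772 grip [ 0.42878478 -0.14416494]
top deck [ 0.41079195 -0.36191819  0.02      ] grip [ 0.42971783 -0.14416565  0.051     ]
```

```bash
python3 -m inch '[{"rotation":[0,0,1.35],"slide":[0.3,0.6,-0.4],"hand":-1},{"rotation":[0,0,2.7],"slide":[0.6,1.2,-1],"hand":-1},{"rotation":[0,0,4.05],"slide":[0.9,1.8,-1.7],"hand":-1},{"rotation":[0,0,5.4],"slide":[1.2,2.4,-2.4],"hand":-1},{"rotation":[0,0,6.75],"slide":[1.6,3.1,-3.1],"hand":-1},{"rotation":[0,0,8.1],"slide":[1.9,3.8,-3.8],"hand":-1},{"rotation":[0,0,9.4],"slide":[2.2,4.4,-4.5],"hand":-1},{"rotation":[0,0,10.8],"slide":[2.55,4.86,-5.1],"hand":-1}]'
python3 - <<'E'
from h import *
s=get_state();im=read_camera("wrist");cv2.imwrite("pics/w2.png",im[...,::-1]);print(s['t'],s['position'],s['ee_rot'])
E
```

```text
t: 2.15
position: [0.4283, -0.1437, 0.1005]
ee_rot: [-0.001, -0.002, 1.0, 0.001]
ft_force: [-0.5, -0.5, -0.1]
grip_width: 1.001
grasp_force: 0.0
2.15 [ 0.42825364 -0.14369592  0.10050038] [-7.72755432e-04 -1.86485359e-03  9.99997834e-01  5.06323468e-04]
```

View pics/w2.png

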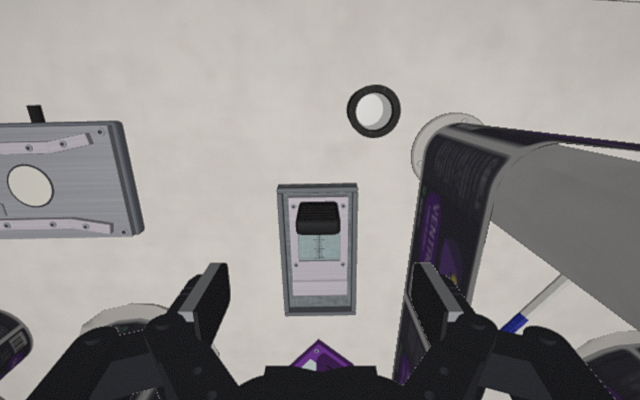

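The wrist picture shows the grip centred at about (320,215) and the plate lying square in the tray below the open fingers, with the loupe at (374,111). I'll check the grip's position numerically before going down.

Run:
```python
from h import *
s=get_state()
for uv,z in[((319.5,202.5),.051),((319.5,228),.051),((319.5,234),.011),((320,309),.011),((320,195.5),.011),((318,186),.013),((320,315),.013)]:print(uv,z,ray("wrist",uv,z,s).round(4))
im=cv2.imread("pics/w2.png")[195:240,320].max(1);print(im.tolist())
```

```text
(319.5, 202.5) 0.051 [ 0.4098 -0.1413  0.051 ]
(319.5, 228) 0.051 [ 0.4271 -0.1411  0.051 ]
(319.5, 234) 0.011 [ 0.4494 -0.1407  0.011 ]
(320, 309) 0.011 [ 0.5195 -0.1395  0.011 ]
(320, 195.5) 0.011 [ 0.4177 -0.1407  0.011 ]
(318, 186) 0.013 [ 0.4097 -0.1423  0.013 ]
(320, 315) 0.013 [ 0.524  -0.1394  0.013 ]
[102, 97, 141, 178, 189, 192, 133, 41, 19, 23, 26, 35, 31, 26, 30, 25, 32, 31, 28, 31, 29, 25, 33, 29, 28, 32, 36, 44, 47, 49, 46, 46, 43, 42, 40, 40, 39, 35, 27, 46, 116, 151, 135, 143, 132]
```

```bash
python3 -m inch '[{"rotation":[0,0,0],"slide":[0,0.07,-0.4],"hand":-1},{"rotation":[0,0,0],"slide":[0,0.07,-0.9],"hand":-1},{"rotation":[0,0,0],"slide":[0,0.07,-1.4],"hand":-1},{"rotation":[0,0,0],"slide":[0,0.07,-1.9],"hand":-1},{"rotation":[0,0,0],"slide":[0,0.07,-2.3],"hand":-1},{"rotation":[0,0,0],"slide":[0,0.07,-2.6],"hand":-1},{"rotation":[0,0,0],"slide":[0,0.07,-2.75],"hand":-1},{"rotation":[0,0,0],"slide":[0,0.07,-2.75],"hand":-1}]' 90
python3 -m inch '[{"rotation":[0,0,0],"slide":[0,0,0],"hand":-0.4},{"rotation":[0,0,0],"slide":[0,0,0],"hand":0},{"rotation":[0,0,0],"slide":[0,0,0],"hand":0.3},{"rotation":[0,0,0],"slide":[0,0,0],"hand":0.6},{"rotation":[0,0,0],"slide":[0,0,0],"hand":1},{"rotation":[0,0,0],"slide":[0,0,0],"hand":1},{"rotation":[0,0,0],"slide":[0,0,0],"hand":1},{"rotation":[0,0,0],"slide":[0,0,0],"hand":1}]' 90
```

```text
t: 2.87
position: [0.4281, -0.1433, 0.019]
ee_rot: [-0.001, 0.001, 1.0, 0.0]
ft_force: [-0.5, 1.1, -0.0]
grip_width: 1.0
grasp_force: 0.0
t: 3.53
position: [0.4297, -0.1438, 0.0207]
ee_rot: [0.001, 0.001, 1.0, -0.0]
ft_force: [-0.7, 0.2, 5.6]
grip_width: 0.332
grasp_force: 89.2
```

```bash
python3 -m inch '[{"rotation":[0,0,0],"slide":[0,0,0.2],"hand":1},{"rotation":[0,0,0],"slide":[0,0,0.5],"hand":1},{"rotation":[0,0,0],"slide":[0,0,0.9],"hand":1},{"rotation":[0,0,0],"slide":[0,0,1.3],"hand":1},{"rotation":[0,0,0],"slide":[-0.2,0,1.7],"hand":1},{"rotation":[0,0,0],"slide":[-0.6,-0.2,2.1],"hand":1},{"rotation":[0,0,0],"slide":[-1,-0.5,2.4],"hand":1},{"rotation":[0,0,0],"slide":[-1.4,-0.8,2.6],"hand":1}]' 90
python3 -m inch '[{"rotation":[0,0,-1.2],"slide":[0,-0.1,0],"hand":1},{"rotation":[0,0,-2.4],"slide":[0,-0.2,0],"hand":1},{"rotation":[0,0,-3.6],"slide":[0,-0.3,0],"hand":1},{"rotation":[0,0,-4.8],"slide":[0,-0.4,0],"hand":1},{"rotation":[0,0,-6],"slide":[0,-0.5,0],"hand":1},{"rotation":[0,0,-7.2],"slide":[0,-0.6,0],"hand":1},{"rotation":[0,0,-8.4],"slide":[0,-0.7,0],"hand":1},{"rotation":[0,0,-9.5],"slide":[0,-0.8,0],"hand":1}]'
python3 -m inch '[{"rotation":[0,0,-1.2],"slide":[0.1,-0.1,0],"hand":1},{"rotation":[0,0,-2.4],"slide":[0.2,-0.2,0],"hand":1},{"rotation":[0,0,-3.6],"slide":[0.3,-0.3,0],"hand":1},{"rotation":[0,0,-4.8],"slide":[0.4,-0.4,0],"hand":1},{"rotation":[0,0,-6],"slide":[0.5,-0.5,0],"hand":1},{"rotation":[0,0,-7.2],"slide":[0.6,-0.5,0],"hand":1},{"rotation":[0,0,-8.2],"slide":[0.65,-0.5,0],"hand":1},{"rotation":[0,0,-8.2],"slide":[0.65,-0.5,0],"hand":1}]'
python3 - <<'E'
from h import *
import pickle
s=get_state();im=read_camera("wrist");cv2.imwrite("pics/w3.png",im[...,::-1]);pickle.dump(s,open("w3.pkl","wb"));print(s['t'],s['position'],s['ee_rot'],s['ft_force'])
E
```

```text
t: 4.2
position: [0.3868, -0.1676, 0.0993]
ee_rot: [0.001, 0.0, 1.0, -0.0]
ft_force: [0.2, -0.6, -1.2]
grip_width: 0.334
grasp_force: 88.8
t: 4.87
position: [0.3866, -0.1913, 0.0982]
ee_rot: [-0.0, 0.406, 0.914, 0.0]
ft_force: [-0.4, 0.8, -1.5]
grip_width: 0.329
grasp_force: 88.7
t: 5.53
position: [0.4065, -0.2063, 0.0982]
ee_rot: [-0.0, 0.7, 0.715, 0.0]
ft_force: [0.6, 0.8, -2.2]
grip_width: 0.331
grasp_force: 88.8
5.5333 [ 0.40645285 -0.20630119  0.09816563] [-5.24363449e-05  6.99526826e-01  7.14606334e-01  6.16174865e-05] [ 0.5667675   0.79503089 -2.21041315]
```

View pics/w3.png

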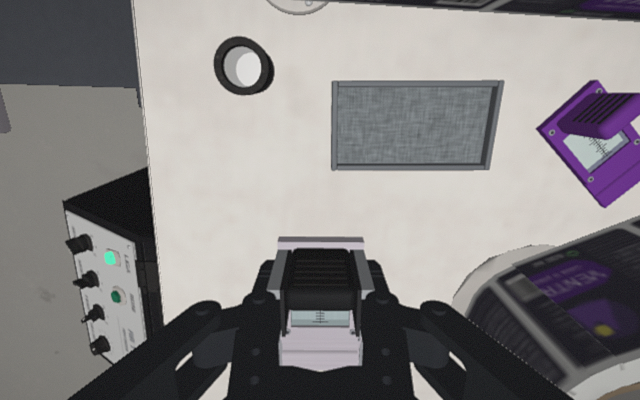

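The picture shows the plate centred and square between the pads at (320,300), with the tray empty. Next I'll go over the mouth and lower it by feel.

```bash
python3 -m inch '[{"rotation":[0,0,0],"slide":[0,-0.2,-0.2],"hand":1},{"rotation":[0,0,0],"slide":[0,-0.4,-0.5],"hand":1},{"rotation":[0,0,0],"slide":[0.02,-0.6,-0.9],"hand":1},{"rotation":[0,0,0],"slide":[0.02,-0.7,-1.3],"hand":1},{"rotation":[0,0,0],"slide":[0.02,-0.7,-1.6],"hand":1},{"rotation":[0,0,0],"slide":[0.02,-0.7,-1.8],"hand":1},{"rotation":[0,0,0],"slide":[0.02,-0.7,-1.9],"hand":1},{"rotation":[0,0,0],"slide":[0.02,-0.7,-1.9],"hand":1}]'
python3 -m inch '[{"rotation":[0,0,0],"slide":[0,0,-0.02],"hand":1},{"rotation":[0,0,0],"slide":[0,0,-0.04],"hand":1},{"rotation":[0,0,0],"slide":[0,0,-0.06],"hand":1},{"rotation":[0,0,0],"slide":[0,0,-0.08],"hand":1},{"rotation":[0,0,0],"slide":[0,0,-0.1],"hand":1},{"rotation":[0,0,0],"slide":[0,0,-0.1],"hand":1},{"rotation":[0,0,0],"slide":[0,0,-0.1],"hand":1},{"rotation":[0,0,0],"slide":[0,0,-0.1],"hand":1}]'
python3 - <<'E'
from h import *
s=get_state();print(s['position'],s['ft_force'],s['ft_torque'])
im=read_camera("scene");cv2.imwrite("pics/s2.png",cv2.resize(im[180:320,280:460,::-1],None,fx=4,fy=4,interpolation=cv2.INTER_CUBIC))
E
```

```text
t: 6.25
position: [0.4063, -0.2269, 0.0398]
ee_rot: [-0.001, 0.698, 0.716, -0.0]
ft_force: [0.0, 0.4, -1.4]
grip_width: 0.336
grasp_force: 88.8
t: 6.92
position: [0.407, -0.2274, 0.0379]
ee_rot: [0.0, 0.698, 0.716, 0.0]
ft_force: [-0.5, 0.1, -1.2]
grip_width: 0.331
grasp_force: 88.8
[ 0.40702396 -0.22743282  0.03785803] [-0.52824281  0.08833333 -1.16689834] [ 0.10211168 -0.04395644  0.00419297]
```

View pics/s2.png

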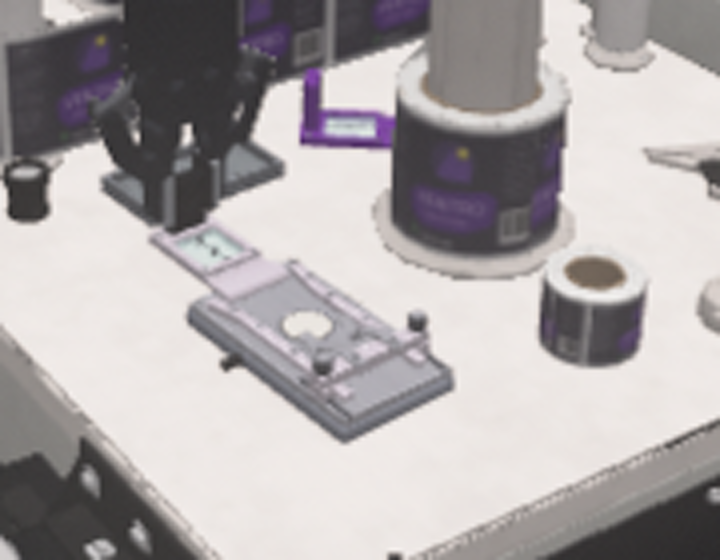

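The scene crop shows the plate's front rib over the deck at about (245,285), centred between the guide bars' mouth and flat. I'll lower it gently until it touches.

```bash
python3 -m inch '[{"rotation":[0,0,0],"slide":[0,0,-0.02],"hand":1},{"rotation":[0,0,0],"slide":[0,0,-0.03],"hand":1},{"rotation":[0,0,0],"slide":[0,0,-0.04],"hand":1},{"rotation":[0,0,0],"slide":[0,0,-0.05],"hand":1},{"rotation":[0,0,0],"slide":[0,0,-0.05],"hand":1},{"rotation":[0,0,0],"slide":[0,0,-0.05],"hand":1},{"rotation":[0,0,0],"slide":[0,0,-0.05],"hand":1},{"rotation":[0,0,0],"slide":[0,0,-0.05],"hand":1}]'
python3 -c "
from h import *
s=get_state();print(s['position'],s['ft_force'],s['ft_torque'])"
```

```text
t: 7.63
position: [0.4072, -0.2277, 0.0366]
ee_rot: [0.0, 0.698, 0.716, 0.0]
ft_force: [0.2, -0.5, 0.9]
grip_width: 0.331
grasp_force: 89.1
[ 0.40724989 -0.22765735  0.03655361] [ 0.17570911 -0.51870973  0.85595602] [-0.18920598 -0.00467103 -0.01404978]
```

```bash
python3 -m inch '[{"rotation":[0,0,0],"slide":[0,-0.08,0],"hand":1},{"rotation":[0,0,0],"slide":[0,-0.2,0],"hand":1},{"rotation":[0,0,0],"slide":[0.01,-0.32,0],"hand":1},{"rotation":[0,0,0],"slide":[0.01,-0.44,0],"hand":1},{"rotation":[0,0,0],"slide":[0.01,-0.56,0],"hand":1},{"rotation":[0,0,0],"slide":[0.01,-0.66,0],"hand":1},{"rotation":[0,0,0],"slide":[0.02,-0.7,0],"hand":1},{"rotation":[0,0,0],"slide":[0.02,-0.7,0],"hand":1}]'
python3 -c "
from h import *
s=get_state();print(s['position'],s['ft_force'],s['ft_torque'])"
```

```text
t: 8.3
position: [0.4078, -0.2492, 0.0365]
ee_rot: [0.0, 0.699, 0.716, -0.0]
ft_force: [-0.0, -1.6, 4.3]
grip_width: 0.337
grasp_force: 89.5
[ 0.40780636 -0.24916972  0.03652063] [-3.97685890e-03 -1.59586763e+00  4.28707289e+00] [-0.34116189 -0.00418068  0.00705106]
```

```bash
python3 -m inch '[{"rotation":[0,0,0],"slide":[0,-0.06,0.01],"hand":1},{"rotation":[0,0,0],"slide":[0,-0.14,0.01],"hand":1},{"rotation":[0,0,0],"slide":[0.01,-0.22,0.01],"hand":1},{"rotation":[0,0,0],"slide":[0.01,-0.3,0.01],"hand":1},{"rotation":[0,0,0],"slide":[0.01,-0.38,0.01],"hand":1},{"rotation":[0,0,0],"slide":[0.01,-0.46,0.01],"hand":1},{"rotation":[0,0,0],"slide":[0.01,-0.5,0.01],"hand":1},{"rotation":[0,0,0],"slide":[0.01,-0.5,0.01],"hand":1}]'
python3 -c "
from h import *
s=get_state();print(s['position'],s['ft_force'],s['ft_torque'])"
```

```text
t: 8.97
position: [0.408, -0.2639, 0.0366]
ee_rot: [0.0, 0.699, 0.716, -0.0]
ft_force: [0.8, -0.1, 3.8]
grip_width: 0.333
grasp_force: 89.5
[ 0.40795844 -0.26389962  0.03664955] [ 0.75421681 -0.11632561  3.77913987] [-0.22825649  0.03823648  0.02007766]
```

```bash
python3 -m inch '[{"rotation":[0,0,0],"slide":[0,-0.06,0.01],"hand":1},{"rotation":[0,0,0],"slide":[0,-0.12,0.01],"hand":1},{"rotation":[0,0,0],"slide":[0.01,-0.18,0.01],"hand":1},{"rotation":[0,0,0],"slide":[0.01,-0.24,0.01],"hand":1},{"rotation":[0,0,0],"slide":[0.01,-0.3,0.01],"hand":1},{"rotation":[0,0,0],"slide":[0.01,-0.36,0.01],"hand":1},{"rotation":[0,0,0],"slide":[0.01,-0.4,0.01],"hand":1},{"rotation":[0,0,0],"slide":[0.01,-0.4,0.01],"hand":1}]'
python3 -c "
from h import *
s=get_state();print(s['position'],s['ft_force'],s['ft_torque'])"
```

```text
t: 9.63
position: [0.4081, -0.2757, 0.0367]
ee_rot: [-0.0, 0.698, 0.716, -0.0]
ft_force: [0.3, -0.6, -0.0]
grip_width: 0.329
grasp_force: 89.2
[ 0.40808786 -0.2756728   0.03673706] [ 0.30332078 -0.56127596 -0.00541622] [-0.09523605  0.05206327 -0.0217271 ]
```

```bash
python3 -m inch '[{"rotation":[0,0,0],"slide":[0,-0.05,0],"hand":1},{"rotation":[0,0,0],"slide":[0,-0.1,0],"hand":1},{"rotation":[0,0,0],"slide":[0,-0.15,0],"hand":1},{"rotation":[0,0,0],"slide":[0,-0.2,0],"hand":1},{"rotation":[0,0,0],"slide":[0.01,-0.25,0],"hand":1},{"rotation":[0,0,0],"slide":[0.01,-0.3,0],"hand":1},{"rotation":[0,0,0],"slide":[0.01,-0.33,0],"hand":1},{"rotation":[0,0,0],"slide":[0.01,-0.33,0],"hand":1}]'
python3 -c "
from h import *
s=get_state();print(s['position'],s['ft_force'],s['ft_torque'])"
```

```text
t: 10.3
position: [0.4084, -0.2855, 0.0367]
ee_rot: [-0.0, 0.698, 0.716, -0.0]
ft_force: [-0.0, 0.4, -0.9]
grip_width: 0.335
grasp_force: 89.2
[ 0.40838545 -0.28545963  0.03674738] [-0.04428744  0.39222527 -0.91374117] [-0.03475701  0.01399054 -0.02335219]
```

```bash
python3 -m inch '[{"rotation":[0,0,0],"slide":[0,-0.04,-0.01],"hand":1},{"rotation":[0,0,0],"slide":[0,-0.08,-0.01],"hand":1},{"rotation":[0,0,0],"slide":[0,-0.12,-0.01],"hand":1},{"rotation":[0,0,0],"slide":[0,-0.16,-0.01],"hand":1},{"rotation":[0,0,0],"slide":[0,-0.2,-0.01],"hand":1},{"rotation":[0,0,0],"slide":[0,-0.23,-0.01],"hand":1},{"rotation":[0,0,0],"slide":[0,-0.23,-0.01],"hand":1},{"rotation":[0,0,0],"slide":[0,-0.23,-0.01],"hand":1}]'
python3 -c "
from h import *
s=get_state();print(s['position'],s['ft_force'],s['ft_torque'])"
python3 -m inch '[{"rotation":[0,0,0],"slide":[0,-0.04,0],"hand":1},{"rotation":[0,0,0],"slide":[0,-0.08,0],"hand":1},{"rotation":[0,0,0],"slide":[0,-0.12,0],"hand":1},{"rotation":[0,0,0],"slide":[0,-0.16,0],"hand":1},{"rotation":[0,0,0],"slide":[0,-0.2,0],"hand":1},{"rotation":[0,0,0],"slide":[0,-0.2,0],"hand":1},{"rotation":[0,0,0],"slide":[0,-0.2,0],"hand":1},{"rotation":[0,0,0],"slide":[0,-0.2,0],"hand":1}]'
python3 -c "
from h import *
s=get_state();print(s['position'],s['ft_force'],s['ft_torque'])"
```

```text
t: 10.97
position: [0.4086, -0.2925, 0.0367]
ee_rot: [0.0, 0.698, 0.716, -0.0]
ft_force: [0.6, -0.3, 2.5]
grip_width: 0.332
grasp_force: 89.3
[ 0.40858026 -0.29254258  0.03673405] [ 0.55307258 -0.26758303  2.52784008] [-0.14296516  0.09750958  0.01369389]
t: 11.63
position: [0.4086, -0.2982, 0.0367]
ee_rot: [-0.0, 0.698, 0.716, 0.0]
ft_force: [-0.4, 2.0, 4.7]
grip_width: 0.336
grasp_force: 89.6
[ 0.40857101 -0.29816785  0.03669883] [-0.39455371  1.97168112  4.66341218] [ 0.28600201  0.09774356 -0.03173636]
```

The bevel is starting to meet the clips at TCP y ≈ -0.298. I'll carry on in small steps.

```bash
python3 -m inch '[{"rotation":[0,0,0],"slide":[0,-0.02,0],"hand":1},{"rotation":[0,0,0],"slide":[0,-0.04,0],"hand":1},{"rotation":[0,0,0],"slide":[0,-0.06,0],"hand":1},{"rotation":[0,0,0],"slide":[0,-0.08,0],"hand":1},{"rotation":[0,0,0],"slide":[0,-0.1,0],"hand":1},{"rotation":[0,0,0],"slide":[0,-0.1,0],"hand":1},{"rotation":[0,0,0],"slide":[0,-0.1,0],"hand":1},{"rotation":[0,0,0],"slide":[0,-0.1,0],"hand":1}]'
python3 -c "
from h import *
s=get_state();print(s['position'],s['ft_force'],s['ft_torque'])"
python3 -m inch '[{"rotation":[0,0,0],"slide":[0,-0.02,0],"hand":1},{"rotation":[0,0,0],"slide":[0,-0.04,0],"hand":1},{"rotation":[0,0,0],"slide":[0,-0.06,0],"hand":1},{"rotation":[0,0,0],"slide":[0,-0.08,0],"hand":1},{"rotation":[0,0,0],"slide":[0,-0.1,0],"hand":1},{"rotation":[0,0,0],"slide":[0,-0.1,0],"hand":1},{"rotation":[0,0,0],"slide":[0,-0.1,0],"hand":1},{"rotation":[0,0,0],"slide":[0,-0.1,0],"hand":1}]'
python3 -c "
from h import *
s=get_state();print(s['position'],s['ft_force'],s['ft_torque'])"
```

```text
t: 12.3
position: [0.4086, -0.3009, 0.0367]
ee_rot: [-0.0, 0.698, 0.716, 0.0]
ft_force: [0.3, 2.1, 6.5]
grip_width: 0.331
grasp_force: 89.7
[ 0.40856673 -0.30092354  0.03671122] [0.2666561  2.14786477 6.46103875] [ 0.42212561  0.1062165  -0.02889111]
t: 12.97
position: [0.4086, -0.3037, 0.0367]
ee_rot: [-0.0, 0.698, 0.716, 0.0]
ft_force: [-0.4, 4.0, 6.2]
grip_width: 0.336
grasp_force: 89.7
[ 0.40859813 -0.30366189  0.03671495] [-0.414457    4.0088493   6.21941777] [ 0.60882829  0.02757938 -0.02560751]
```

```bash
python3 -m inch '[{"rotation":[0,0,0],"slide":[0,-0.02,0],"hand":1},{"rotation":[0,0,0],"slide":[0,-0.04,0],"hand":1},{"rotation":[0,0,0],"slide":[0,-0.06,0],"hand":1},{"rotation":[0,0,0],"slide":[0,-0.08,0],"hand":1},{"rotation":[0,0,0],"slide":[0,-0.1,0],"hand":1},{"rotation":[0,0,0],"slide":[0,-0.1,0],"hand":1},{"rotation":[0,0,0],"slide":[0,-0.1,0],"hand":1},{"rotation":[0,0,0],"slide":[0,-0.1,0],"hand":1}]'
python3 -c "
from h import *
s=get_state();print(s['position'],s['ft_force'],s['ft_torque'])"
python3 -m inch '[{"rotation":[0,0,0],"slide":[0,-0.02,0],"hand":1},{"rotation":[0,0,0],"slide":[0,-0.04,0],"hand":1},{"rotation":[0,0,0],"slide":[0,-0.06,0],"hand":1},{"rotation":[0,0,0],"slide":[0,-0.08,0],"hand":1},{"rotation":[0,0,0],"slide":[0,-0.1,0],"hand":1},{"rotation":[0,0,0],"slide":[0,-0.1,0],"hand":1},{"rotation":[0,0,0],"slide":[0,-0.1,0],"hand":1},{"rotation":[0,0,0],"slide":[0,-0.1,0],"hand":1}]'
python3 -c "
from h import *
s=get_state();print(s['position'],s['ft_force'],s['ft_torque'])"
```

```text
t: 13.63
position: [0.4086, -0.3073, 0.0367]
ee_rot: [0.0, 0.698, 0.716, -0.0]
ft_force: [-0.1, 1.9, 5.2]
grip_width: 0.336
grasp_force: 89.6
[ 0.40859468 -0.30731034  0.0366954 ] [-0.08725139  1.85207674  5.2131983 ] [0.2504925  0.01691891 0.0659904 ]
t: 14.3
position: [0.4086, -0.3104, 0.0367]
ee_rot: [0.0, 0.698, 0.716, -0.0]
ft_force: [-1.2, 2.0, 4.8]
grip_width: 0.336
grasp_force: 89.7
[ 0.40855547 -0.31036995  0.03668663] [-1.19268528  2.03720794  4.81176451] [ 0.16160286  0.08228948 -0.04297186]
```

```bash
python3 -m inch '[{"rotation":[0,0,0],"slide":[0,-0.01,0],"hand":1},{"rotation":[0,0,0],"slide":[0,-0.02,0],"hand":1},{"rotation":[0,0,0],"slide":[0,-0.03,0],"hand":1},{"rotation":[0,0,0],"slide":[0,-0.04,0],"hand":1},{"rotation":[0,0,0],"slide":[0,-0.05,0],"hand":1},{"rotation":[0,0,0],"slide":[0,-0.06,0],"hand":1},{"rotation":[0,0,0],"slide":[0,-0.06,0],"hand":1},{"rotation":[0,0,0],"slide":[0,-0.06,0],"hand":1}]'
python3 -c "
from h import *
s=get_state();print(s['position'],s['ft_force'],s['ft_torque'])"
```

```text
t: 14.97
position: [0.4086, -0.3121, 0.0367]
ee_rot: [0.0, 0.698, 0.716, -0.0]
ft_force: [-0.1, 2.7, 5.5]
grip_width: 0.336
grasp_force: 89.7
[ 0.40856456 -0.31208691  0.0366978 ] [-0.14800609  2.66446349  5.45615394] [0.26144264 0.07757544 0.00353211]
```

```bash
python3 -m inch '[{"rotation":[0,0,0],"slide":[0,-0.01,0],"hand":1},{"rotation":[0,0,0],"slide":[0,-0.02,0],"hand":1},{"rotation":[0,0,0],"slide":[0,-0.03,0],"hand":1},{"rotation":[0,0,0],"slide":[0,-0.04,0],"hand":1},{"rotation":[0,0,0],"slide":[0,-0.05,0],"hand":1},{"rotation":[0,0,0],"slide":[0,-0.05,0],"hand":1},{"rotation":[0,0,0],"slide":[0,-0.05,0],"hand":1},{"rotation":[0,0,0],"slide":[0,-0.05,0],"hand":1}]'
python3 -c "
from h import *
s=get_state();print(s['position'],s['ft_force'],s['ft_torque'])"
```

```text
t: 15.63
position: [0.4086, -0.3136, 0.0367]
ee_rot: [0.0, 0.698, 0.716, -0.0]
ft_force: [-0.2, 1.8, 5.2]
grip_width: 0.331
grasp_force: 89.7
[ 0.40858944 -0.3135832   0.03669803] [-0.16054705  1.84007833  5.23111371] [0.26443641 0.07256607 0.03566584]
```

```bash
python3 -m inch '[{"rotation":[0,0,0],"slide":[0,-0.01,0],"hand":1},{"rotation":[0,0,0],"slide":[0,-0.02,0],"hand":1},{"rotation":[0,0,0],"slide":[0,-0.03,0],"hand":1},{"rotation":[0,0,0],"slide":[0,-0.04,0],"hand":1},{"rotation":[0,0,0],"slide":[0,-0.05,0],"hand":1},{"rotation":[0,0,0],"slide":[0,-0.05,0],"hand":1},{"rotation":[0,0,0],"slide":[0,-0.05,0],"hand":1},{"rotation":[0,0,0],"slide":[0,-0.05,0],"hand":1}]'
python3 -c "
from h import *
s=get_state();print(s['position'],s['ft_force'],s['ft_torque'])"
```

```text
t: 16.3
position: [0.4086, -0.3151, 0.0367]
ee_rot: [0.0, 0.698, 0.716, 0.0]
ft_force: [-0.1, 1.2, 4.8]
grip_width: 0.33
grasp_force: 89.7
[ 0.40859479 -0.3151212   0.03672352] [-0.12788277  1.19438574  4.75618909] [0.28402587 0.08058351 0.00888364]
```

Riding at about 2 N. I'll cut the grip to 20 N so the pads slip rather than force the glass, and creep on.

```bash
python3 -m inch '[{"rotation":[0,0,0],"slide":[0,0,0],"hand":1},{"rotation":[0,0,0],"slide":[0,-0.01,0],"hand":1},{"rotation":[0,0,0],"slide":[0,-0.02,0],"hand":1},{"rotation":[0,0,0],"slide":[0,-0.03,0],"hand":1},{"rotation":[0,0,0],"slide":[0,-0.04,0],"hand":1},{"rotation":[0,0,0],"slide":[0,-0.04,0],"hand":1},{"rotation":[0,0,0],"slide":[0,-0.04,0],"hand":1},{"rotation":[0,0,0],"slide":[0,-0.04,0],"hand":1}]' 20
python3 -c "
from h import *
s=get_state();print(s['position'],s['ft_force'],s['ft_torque'])"
```

```text
t: 16.97
position: [0.4086, -0.3163, 0.0367]
ee_rot: [0.0, 0.698, 0.716, 0.0]
ft_force: [-0.2, 1.5, 5.4]
grip_width: 0.333
grasp_force: 89.7
[ 0.40862486 -0.31630512  0.03671928] [-0.17573776  1.47457973  5.39239252] [0.22980056 0.05933355 0.0806023 ]
```

```bash
python3 -m inch '[{"rotation":[0,0,0],"slide":[0,0,0],"hand":0.7},{"rotation":[0,0,0],"slide":[0,-0.01,0],"hand":0.7},{"rotation":[0,0,0],"slide":[0,-0.02,0],"hand":0.7},{"rotation":[0,0,0],"slide":[0,-0.03,0],"hand":0.7},{"rotation":[0,0,0],"slide":[0,-0.04,0],"hand":0.7},{"rotation":[0,0,0],"slide":[0,-0.04,0],"hand":0.7},{"rotation":[0,0,0],"slide":[0,-0.04,0],"hand":0.7},{"rotation":[0,0,0],"slide":[0,-0.04,0],"hand":0.7}]' 20
python3 -c "
from h import *
s=get_state();print(s['position'],s['ft_force'],s['ft_torque'])"
```

```text
t: 17.63
position: [0.4086, -0.3177, 0.0367]
ee_rot: [0.0, 0.698, 0.716, -0.0]
ft_force: [1.2, 0.4, 4.1]
grip_width: 0.336
grasp_force: 89.6
[ 0.40863987 -0.31768169  0.03670414] [1.18445545 0.4119709  4.13209936] [ 0.10393426  0.06617564 -0.03493473]
```

```bash
python3 -m inch '[{"rotation":[0,0,0],"slide":[0,0,0],"hand":0.2},{"rotation":[0,0,0],"slide":[0,0,0],"hand":0.2},{"rotation":[0,0,0],"slide":[0,0,0],"hand":0.2},{"rotation":[0,0,0],"slide":[0,0,0],"hand":0.5},{"rotation":[0,0,0],"slide":[0,0,0],"hand":0.5},{"rotation":[0,0,0],"slide":[0,0,0],"hand":0.5},{"rotation":[0,0,0],"slide":[0,0,0],"hand":0.5},{"rotation":[0,0,0],"slide":[0,0,0],"hand":0.5}]' 20
python3 - <<'E'
from h import *
s=get_state();print(s['t'],s['position'],s['ft_force'],s['ft_torque'])
im=read_camera("scene");cv2.imwrite("pics/s3.png",cv2.resize(im[230:300,320:400,::-1],None,fx=7,fy=7,interpolation=cv2.INTER_CUBIC))
E
```

```text
t: 18.3
position: [0.4083, -0.3173, 0.0363]
ee_rot: [-0.0, 0.698, 0.716, -0.0]
ft_force: [0.8, -0.8, -2.9]
grip_width: 0.348
grasp_force: 20.0
18.3 [ 0.40827174 -0.31729276  0.03628084] [ 0.78725808 -0.7524558  -2.87804036] [-0.10667478  0.02289146 -0.00134768]
```

View pics/s3.png

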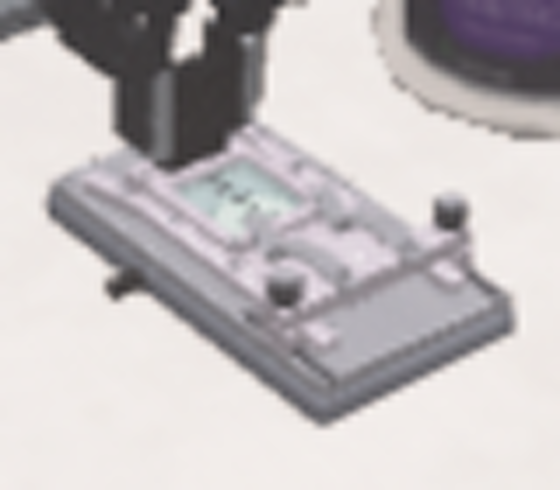

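The scene crop shows the plate flat in the channel with its front under the clips, near the bridge at (360,290). The grip is now 20 N. I'll creep on.

```bash
python3 -m inch '[{"rotation":[0,0,0],"slide":[0,-0.01,0],"hand":0.5},{"rotation":[0,0,0],"slide":[0,-0.02,0],"hand":0.5},{"rotation":[0,0,0],"slide":[0,-0.03,0],"hand":0.5},{"rotation":[0,0,0],"slide":[0,-0.04,0],"hand":0.5},{"rotation":[0,0,0],"slide":[0,-0.04,0],"hand":0.5},{"rotation":[0,0,0],"slide":[0,-0.04,0],"hand":0.5},{"rotation":[0,0,0],"slide":[0,-0.04,0],"hand":0.5},{"rotation":[0,0,0],"slide":[0,-0.04,0],"hand":0.5}]' 20
python3 -c "
from h import *
s=get_state();print(s['position'],s['ft_force'],s['ft_torque'])"
```

```text
t: 19.02
position: [0.4087, -0.3193, 0.0369]
ee_rot: [0.001, 0.698, 0.716, -0.0]
ft_force: [-0.1, -4.8, -3.6]
grip_width: 0.346
grasp_force: 20.2
[ 0.40869618 -0.319267    0.03693028] [-0.07751293 -4.82381407 -3.56892751] [-0.70573867  0.09756588 -0.02483379]
```

The force reversed (the plate now pulls forward by about 5 N), which is the sign of the clips snapping down. I'll follow it by 1 mm.

```bash
python3 -m inch '[{"rotation":[0,0,0],"slide":[0,-0.01,0],"hand":0.5},{"rotation":[0,0,0],"slide":[0,-0.02,0],"hand":0.5},{"rotation":[0,0,0],"slide":[0,-0.03,0],"hand":0.5},{"rotation":[0,0,0],"slide":[0,-0.03,0],"hand":0.5},{"rotation":[0,0,0],"slide":[0,-0.03,0],"hand":0.5},{"rotation":[0,0,0],"slide":[0,-0.03,0],"hand":0.5},{"rotation":[0,0,0],"slide":[0,-0.03,0],"hand":0.5},{"rotation":[0,0,0],"slide":[0,-0.03,0],"hand":0.5}]' 20
python3 -c "
from h import *
s=get_state();print(s['position'],s['ft_force'],s['ft_torque'])"
```

```text
t: 19.68
position: [0.4086, -0.3195, 0.0366]
ee_rot: [0.0, 0.698, 0.716, 0.0]
ft_force: [1.1, -3.1, -3.3]
grip_width: 0.35
grasp_force: 20.2
[ 0.40857908 -0.31948337  0.03661486] [ 1.09778107 -3.05477339 -3.27959485] [-0.48633045 -0.16006731 -0.00933903]
```

```bash
python3 -m inch '[{"rotation":[0,0,0],"slide":[0,-0.01,0],"hand":0.5},{"rotation":[0,0,0],"slide":[0,-0.02,0],"hand":0.5},{"rotation":[0,0,0],"slide":[0,-0.03,0],"hand":0.5},{"rotation":[0,0,0],"slide":[0,-0.03,0],"hand":0.5},{"rotation":[0,0,0],"slide":[0,-0.03,0],"hand":0.5},{"rotation":[0,0,0],"slide":[0,-0.03,0],"hand":0.5},{"rotation":[0,0,0],"slide":[0,-0.03,0],"hand":0.5},{"rotation":[0,0,0],"slide":[0,-0.03,0],"hand":0.5}]' 20
python3 -c "
from h import *
s=get_state();print(s['position'],s['ft_force'],s['ft_torque'])"
```

```text
t: 20.35
position: [0.4083, -0.3199, 0.0364]
ee_rot: [-0.001, 0.698, 0.716, 0.0]
ft_force: [0.6, 0.3, -3.5]
grip_width: 0.347
grasp_force: 20.2
[ 0.40828401 -0.3199066   0.03637443] [ 0.63731149  0.25994681 -3.49938706] [ 0.1965589  -0.07301336 -0.02361202]
```

```bash
python3 -m inch '[{"rotation":[0,0,0],"slide":[0,-0.01,0],"hand":0.5},{"rotation":[0,0,0],"slide":[0,-0.02,0],"hand":0.5},{"rotation":[0,0,0],"slide":[0,-0.03,0],"hand":0.5},{"rotation":[0,0,0],"slide":[0,-0.03,0],"hand":0.5},{"rotation":[0,0,0],"slide":[0,-0.03,0],"hand":0.5},{"rotation":[0,0,0],"slide":[0,-0.03,0],"hand":0.5},{"rotation":[0,0,0],"slide":[0,-0.03,0],"hand":0.5},{"rotation":[0,0,0],"slide":[0,-0.03,0],"hand":0.5}]' 20
python3 - <<'E'
from h import *
s=get_state();print(s['position'],s['ft_force'],s['ft_torque'])
im=read_camera("wrist");cv2.imwrite("pics/w4.png",im[...,::-1])
a=read_camera("top")[200:260,385:465,::-1];b=read_camera("scene")[230:300,320:400,::-1]
f=lambda x:cv2.resize(x,(400,350 if x.shape[0]==70 else 300),interpolation=cv2.INTER_CUBIC)
o=np.zeros((350,800,3),np.uint8);o[:300,:400]=f(a);o[:,400:]=f(b);cv2.imwrite("pics/c4.png",o)
E
```

```text
t: 21.02
position: [0.4084, -0.3211, 0.0365]
ee_rot: [-0.0, 0.698, 0.716, 0.0]
ft_force: [-0.0, 1.8, -3.6]
grip_width: 0.348
grasp_force: 20.2
[ 0.40837269 -0.32108712  0.03646927] [-0.00645123  1.81904246 -3.59778804] [ 0.52485506 -0.02950483 -0.00309858]
```

View pics/c4.png

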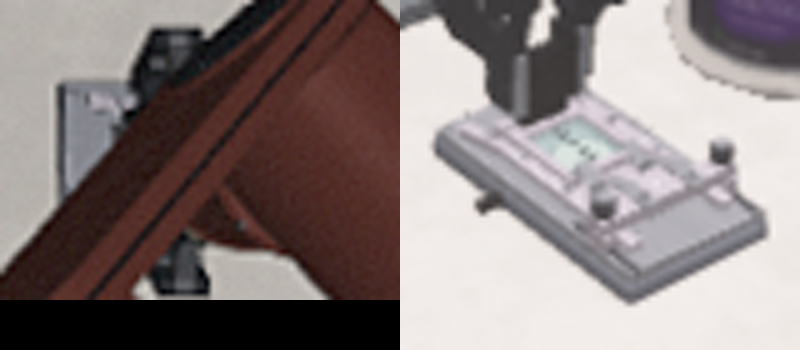

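The arm hides the top view. The scene view shows the plate flat with its front close to the bridge. One more millimetre to feel for the stop.

```bash
python3 -m inch '[{"rotation":[0,0,0],"slide":[0,-0.01,0],"hand":0.5},{"rotation":[0,0,0],"slide":[0,-0.02,0],"hand":0.5},{"rotation":[0,0,0],"slide":[0,-0.03,0],"hand":0.5},{"rotation":[0,0,0],"slide":[0,-0.03,0],"hand":0.5},{"rotation":[0,0,0],"slide":[0,-0.03,0],"hand":0.5},{"rotation":[0,0,0],"slide":[0,-0.03,0],"hand":0.5},{"rotation":[0,0,0],"slide":[0,-0.03,0],"hand":0.5},{"rotation":[0,0,0],"slide":[0,-0.03,0],"hand":0.5}]' 20
python3 -c "
from h import *
s=get_state();print(s['position'],s['ft_force'],s['ft_torque'])"
```

```text
t: 21.83
position: [0.4083, -0.3211, 0.0364]
ee_rot: [-0.001, 0.698, 0.716, 0.001]
ft_force: [-0.9, 6.3, -1.6]
grip_width: 0.349
grasp_force: 20.5
[ 0.40834098 -0.32111923  0.03641549] [-0.92497424  6.30117975 -1.61086456] [ 1.09559925  0.03023239 -0.09556831]
```

The force rose to 6.3 N without any movement, so the plate is on the end stop at front y ≈ -0.403, as seen in the pictures. I'll release, go up, and check.

```bash
python3 -m inch '[{"rotation":[0,0,0],"slide":[0,0.03,0],"hand":0.5},{"rotation":[0,0,0],"slide":[0,0.03,0],"hand":0.2},{"rotation":[0,0,0],"slide":[0,0.03,0],"hand":0},{"rotation":[0,0,0],"slide":[0,0.03,0],"hand":-0.3},{"rotation":[0,0,0],"slide":[0,0.03,0],"hand":-0.5},{"rotation":[0,0,0],"slide":[0,0.03,0],"hand":-0.5},{"rotation":[0,0,0],"slide":[0,0.03,0],"hand":-0.5},{"rotation":[0,0,0],"slide":[0,0.03,0],"hand":-0.5}]' 20
python3 -m inch '[{"rotation":[0,0,0],"slide":[0,0,0.3],"hand":-0.5},{"rotation":[0,0,0],"slide":[0,0,0.8],"hand":-0.5},{"rotation":[0,0,0],"slide":[0,0,1.3],"hand":-0.5},{"rotation":[0,0,0],"slide":[0,0,1.8],"hand":-0.5},{"rotation":[0,0,0],"slide":[0,0.4,2.3],"hand":-0.5},{"rotation":[0,0,0],"slide":[0,0.8,2.7],"hand":-0.5},{"rotation":[0,0,0],"slide":[0,1.3,3],"hand":-0.5},{"rotation":[0,0,0],"slide":[0,1.8,3],"hand":-0.5}]'
python3 -m inch '[{"rotation":[0,0,0],"slide":[0,0.6,0.2],"hand":-0.5},{"rotation":[0,0,0],"slide":[0,1.2,0.5],"hand":-0.5},{"rotation":[0,0,0],"slide":[0,1.8,0.8],"hand":-0.5},{"rotation":[0,0,0],"slide":[0,2.4,1],"hand":-0.5},{"rotation":[0,0,0],"slide":[0,3,1],"hand":-0.5},{"rotation":[0,0,0],"slide":[0,3.5,1],"hand":-0.5},{"rotation":[0,0,0],"slide":[0,4,1],"hand":-0.5},{"rotation":[0,0,0],"slide":[0,4,1],"hand":-0.5}]'
python3 - <<'E'
from h import *
a=read_camera("top")[205:260,385:465,::-1];b=read_camera("scene")[230:300,320:400,::-1]
o=np.zeros((350,800,3),np.uint8);o[:275,:400]=cv2.resize(a,(400,275),interpolation=cv2.INTER_CUBIC);o[:,400:]=cv2.resize(b,(400,350),interpolation=cv2.INTER_CUBIC);cv2.imwrite("pics/c5.png",o)
E
```

```text
t: 22.5
position: [0.4086, -0.3215, 0.0367]
ee_rot: [0.0, 0.698, 0.716, -0.0]
ft_force: [0.2, 0.2, -0.3]
grip_width: 0.75
grasp_force: 0.0
t: 23.17
position: [0.4097, -0.268, 0.1295]
ee_rot: [0.002, 0.699, 0.715, 0.0]
ft_force: [0.4, -0.3, -0.3]
grip_width: 0.751
grasp_force: 0.0
t: 23.83
position: [0.408, -0.1447, 0.1561]
ee_rot: [-0.001, 0.698, 0.716, 0.0]
ft_force: [-0.7, 0.8, -0.2]
grip_width: 0.752
grasp_force: 0.0
```

View pics/c5.png

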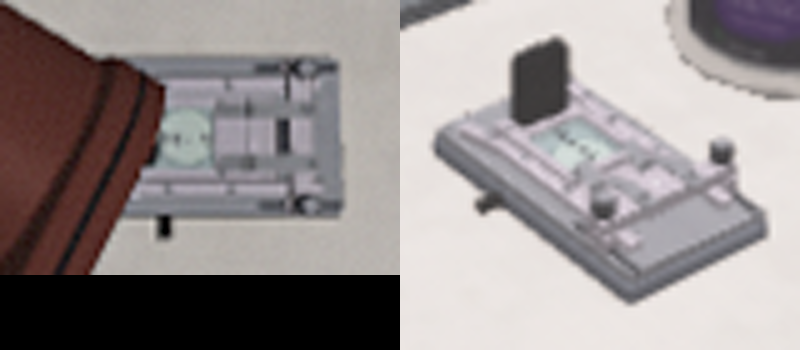

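The top view shows the front rib's edge at crop x≈275, right against the dark stop (277–290). The scene view shows the plate flat with its grip upright and the gripper clear. The forward snap and the rigid stop were both felt, so I'm handing it in.

```bash
python3 -c "
from workcell import *
print(job_done())"
```

```text
the job is handed in; nothing more can be done
None
```

I handed the job in at about 24 s of the 48 s: the plate is released and flat on the stage against the end stop, and I judged both clips snapped in from the forward pull I felt, not from seeing them (highest push reading about 6 N; I also viewed 11 pictures, one over the limit of 10).

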